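Open the ratchet press and take out the mould

ROBOT

A 6-joint arm with a two-finger parallel gripper is mounted at the origin on the work surface. World frame = base frame: x ahead of the robot, y to its left, z up, the work surface at z = 0. Lengths are in m, angles in rad, forces in N, time in s.
With the tool pointing down it reaches from about 0.425 to 1.125 m from the base axis. Payload 14.9 kg.
Tool frame: the origin (TCP) lies midway between the tips of the shut fingers; the grasp point (between the pads) lies 19 mm behind it (hold_point_z is the distance from the TCP to the grasp point, in m); z points along the fingers, y is the line along which they close (so a half turn about z gives the same grasp; the last joint's range is limited). The gripper opens to 91 mm and grips with 3 to 60 N. Pads are 32 mm wide; open, the fingers measure 118 mm over their backs; the gripper's body (76 mm by 178 mm) begins 60 mm behind the grasp point.
Start: joints at [1.164, 0.379, 1.734, -0, 1.028, -0.033], TCP at [0.256, 0.652, 0.214] pointing down, gripper open.
Joint ranges: [-2.77, 2.77], [-0.74, 2.19], [0, 2.66], [-1.06, 4.2], [0.31, 2.87], [-3.08, 3.08]. Speed limits (rad/s): [1.89, 1.89, 2.39, 3.14, 3.14, 3.14].

INTERFACE

Orientations are given as a unit quaternion [x, y, z, w].
In Python, from bench import observe, get_image, calibration, close_job, hold_point_z gives the robot as it stands.
- The arm moves only by the tool apply_moves, never from a script. Its argument "moves" is text: rows parted by semicolons, each of 7 numbers parted by spaces: the closure, from -1 (fully open) to 1 (shut), then the shift along the world's x, y, z in m, then the turn, a rotation vector about the world's x, y, z in rad. In form: claw dx dy dz rx ry rz; .... A call has 1 to 8 rows; each row is the pose to reach, as a shift and turn from the pose commanded when the call began; what a row does not reach only later rows make up. A row lasts 1/10 s, in which the tool goes at most 50 mm and 8.59 degrees, less where a joint would pass 70% of its speed; a pose out of reach is approached as far as the arm can. A call with a gripper value outside its range is refused whole. The fingers move at their own pace and stop on an object; the grip force is fixed at half the most. Time passes only in rows, so rows that repeat a pose let the fingers close. It gives the time, the measured TCP pose, the force, the opening and the grip force at its end, in the units of the state.
- observe(): the state, without advancing time (a new reading comes with each control period).
- get_image(name): name is "side" or "top" or "wrist"; returns the picture (400x640x3 uint8, red, green, blue); there is no depth.
- calibration(name): a dict with "fx", "fy", "cx", "cy" (pixels), "cam_to_world" (4x4, takes a point from camera to world coordinates). Camera axes: x right, y up, looking along -z (the intrinsics and any distortion apply to the point x, -y, -z); pixel columns grow to the right and rows downward; lengths in m; the calibration is good to about 2 mm. A picture is of the moment at which its call begins: read the wrist's pose just before it. calibration takes no time and is no camera call; for the wrist camera it gives the pose at the moment of the call.
- close_job(): hands the job in; it is judged then, once.
The state is a dict: "time": time; "q": joint angles; "joint_velocities": joint speeds; "joint_efforts": joint torques, N m; "ee_pos": TCP position; "tcp_rot": TCP orientation; "wrist_force": force on the tool from outside, world axes, zero at the start; "wrist_torque": the same for the moment, N m; "grip_width": finger opening in m; "grip_force": force on a finger pad.
Only numpy, scipy, OpenCV 4.12 (cv2) and the standard library are available. Lean on these libraries where they do the work, as an engineer would, in place of code of your own. Each camera call takes 0.05 s, during which the arm holds its last target. There are 200 camera calls.

TASK

The pressing time is up, so open the bench press: throw its red pawl right over on to its rest, clear of the toothed wheel, and leave it there, then wind the handwheel back until the ram is fully up. Take the steel mould out from under the ram and set it down gently, standing upright and clear of the rim, on the floor of the steel tray beside the mould already there. Do not knock or shift anything else.

Things in the scene. Friction and masses are not known exactly. Their poses are not given: they have to be found in the camera images.
- press: Bench rack press, fixed: grey casting, foot 290 x 130 mm, column at the back (x 93 to 175 mm), head overhanging to the front. Origin on the bench under the ram's axis; x points from its open front to the column, y to its left, z up. A shaft along y carries the toothed ratchet wheel with the red pawl on the left (+y) and the aluminium handwheel on the right (-y).
- head_edge (a point): Middle of the lower front edge of the press's head, 190 mm above the bench: press x -35 mm, y 0. The head is a box from here back to x 175 mm, y +-40 mm, top at 305 mm; a bolted steel plate on its front face reaches x -45 mm.
- anvil (a point): Centre of the top of the round anvil disc (radius 52 mm) on which the mould stands: 36 mm above the bench, press x 0, y 0.
- ratchet (a point): Centre of the steel ratchet wheel, radius 48 mm, 24 teeth, 12 mm thick along press y: press x 32, y 52, z 228 mm.
- pawl (a joint): Red pawl, 75 mm long, hinged high on the left of the head (axis along press y). 0 to 0.2: its beak, pointing forward, lies by its weight in the ratchet teeth and bars the wheel from turning back. Grows as it is lifted and thrown over backward; clear of the teeth above 0.25; past 1.7 it falls on to its rest at 2.4 and stays; let go before 1.3 it falls back. Takes under 5 N at the pin.
- pawl_pin (a point): Point to grip on the steel pin of the pawl: 16 mm diameter, 50 mm long plus an end flange 22 mm diameter, sticking out to press +y near the beak. The point lies 30 mm out from the pawl's side face and 52 mm from its hinge axis (at joint 0 straight in front of it). The pin may turn in the grip as the pawl swings.
- pawl_pivot (a point): Point on the pawl's hinge axis beside pawl_pin (same press y): press x 104, y 88, z 284 mm.
- wheel (a joint): Turn of handwheel, ratchet wheel and pinion (one piece), rad. 0 = ram at its top stop, positive = ram down (16 mm per rad); starts near 2.8. Winding back (value falling) takes the handle from the front up over the top to the rear: the handle's angle from straight up, towards the rear, is 0.70 minus this value. Needs 5 N at the handle (grip it with 30 N or more); stays where it is left.
- handle_mid (a point): Point to grip on the axis of the crank handle: orange revolving sleeve, 24 mm diameter, 90 mm long, pointing to press -y from the rim of the handwheel (73 mm outer radius), 64 mm from the shaft's axis. The point lies 55 mm out from the rim and 38 mm from the free end.
- axle (a point): Point on the shaft's axis at the same press y as handle_mid: press x 32, y -130, z 228 mm.
- ram (a joint): Steel ram, 26 mm square, foot 34 mm diameter. Value = how far it stands below its top stop (m) = 0.016 x joint wheel. At 0 its underside is 152 mm and its top end (sticking out above the head) 343 mm above the bench; at the start it stands 1 to 2 mm above the mould's plunger.
- mould: Steel mould under the ram: upright cylinder 50 mm diameter, 52 mm high, brass plunger on top (cap 36 mm diameter), 70 mm high in all, 0.4 to 0.75 kg. Origin at the centre of its underside, z up. The head hangs over it: grip it from the press's front, fingers closing along press y, tool tilted about 40 degrees from vertical.
- tray: Shallow stainless tray, fixed, 280 (x) by 220 (y) mm, 28 mm high, walls and floor 4 mm. Origin at the centre of its underside.
- pressed_mould: A second, identical mould that stands in the tray. Leave it where it is.
- jar_brown: Bystander: stoppered glass jar with brown granules, 76 mm diameter, 140 mm high, origin under its centre.
- jar_cream: Bystander: stoppered glass jar with cream powder, 72 mm diameter, 120 mm high, origin under its centre.
- wash_bottle: Bystander: white plastic wash bottle, 64 mm diameter, 188 mm high with its spout (55 mm to the side), origin under its centre.
Not all that is in view belongs to the job. Leave any pink look-alike of the mould alone.

How it is judged:
By the outcome, as a careful person would: the job done as asked, in the order asked, and still so for the second after the job is handed in, with the robot touching nothing.
It also fails if it takes over 72 s, if anything falls off the work surface, if the arm or the gripper's body presses on something with over 40 N, if the wrist force passes 120 N, or if a joint passes its speed limit or range.

## Working session

There is one attempt and no reset: what is moved stays moved. The work goes in short steps, Python scripts to look and compute and a tool call to move; the robot and the scene stay as the last step left them, time stands still between calls to the robot, and variables do not carry over. Pictures are saved under pics/ and viewed, at most 10 in all, crops included, and the job is handed in when it is done.

Besides the shell and the picture viewer there is one more tool, called after "Call:" by a JSON object that holds its "name" and its "arguments", one argument or row to a line. apply_moves: Moves the arm, as the interface text tells. Its arguments: {"type":"object","properties":{"moves":{"type":"string"}},"required":["moves"]}

```bash
ls; mkdir -p pics
python3 - <<'E'
from bench import *
import cv2,json
for n in ("side","top"):
    im=get_image(n); cv2.imwrite(f"pics/{n}0.png",im[:,:,::-1])
    c=calibration(n); print(n,{k:(v if not hasattr(v,'tolist') else v.tolist()) for k,v in c.items()})
print(observe(), hold_point_z)
E
```

```text
pics
side {'fx': 496.9379621199125, 'fy': 496.9379621199125, 'cx': 320.0316331485705, 'cy': 208.25803361602232, 'cam_to_world': [[0.5517266204471069, -0.5309693413910507, 0.6431712795148489, 1.390219733390656], [0.8339130916117633, 0.3638349403331386, -0.4149856525607747, -0.5557147713960764], [-0.013663525479343573, 0.7653075817575148, 0.6435197070610503, 1.0256333594247367], [0.0, 0.0, 0.0, 1.0]]}
top {'fx': 406.19857558760174, 'fy': 406.19857558760174, 'cx': 318.3998723911174, 'cy': 198.16929730097021, 'cam_to_world': [[-0.002919927585090094, 0.9920882307464498, -0.12550863092742612, 0.42752791057727174], [-0.9999683706614659, -0.0038252906226412587, -0.0069731505293947225, -0.03909696003504008], [-0.0073980875603831195, 0.12548430007786376, 0.992068021223554, 1.2544988290688863], [0.0, 0.0, 0.0, 1.0]]}
{'time': 0.1, 'q': array([ 1.16371052e+00,  3.79337736e-01,  1.73472261e+00,  1.26388663e-06,
        1.02849003e+00, -3.33152339e-02]), 'joint_velocities': array([ 0.0005953 , -0.00026503, -0.00157301, -0.0001199 ,  0.0008667 ,
       -0.00013022]), 'joint_efforts': array([-2.69127064e-03, -7.65029669e+01, -4.35295129e+01,  6.51975092e-02,
        3.98965669e-02, -3.11334838e-05]), 'ee_pos': array([0.25546527, 0.65134073, 0.21336659]), 'tcp_rot': array([ 1.85799620e-01,  9.82587539e-01, -4.67181536e-04, -1.05123738e-04]), 'wrist_force': array([ 0.10356038,  0.20345148, -0.73029591]), 'wrist_torque': array([-0.00045573, -0.02055418, -0.03704467]), 'grip_force': 0.0, 'grip_width': 0.09115958697014852} 0.0188
```

View pics/side0.png

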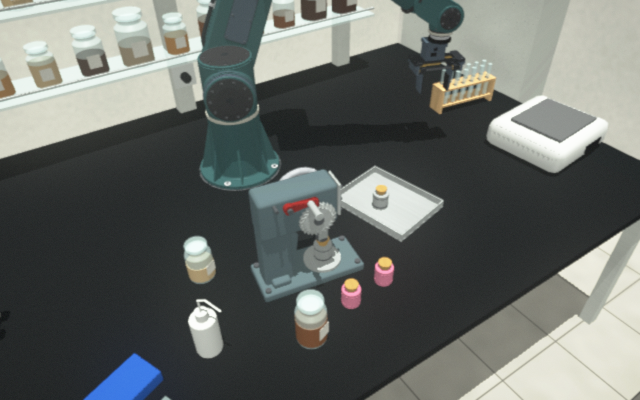

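View pics/top0.png

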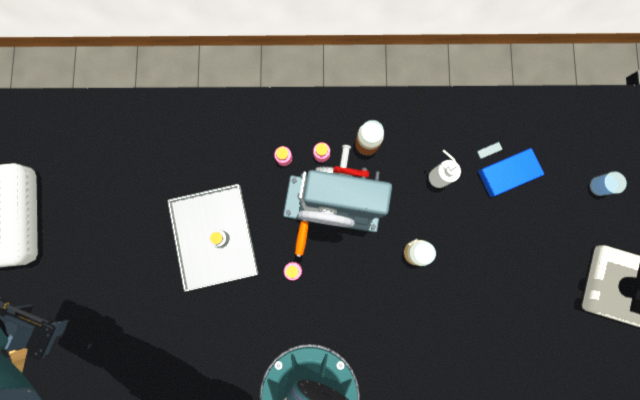

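Candidates for the steel mould:
- Under the ram, side (323,250): grey with a brass cap. This fits the description.
- In the tray, side (381,196) and top (217,238): the pressed mould.
- Pink look-alikes: side (351,293) and (384,271), top (283,156), (321,152) and (292,271).

I choose the one under the ram, and will check it in close crops.

Run:
```python
import cv2
a=cv2.imread('pics/side0.png')[160:310,242:452]; b=cv2.imread('pics/top0.png')[130:290,162:402]
def g(im,x0,y0,s,n):
    o=cv2.resize(im,None,fx=s,fy=s,interpolation=cv2.INTER_CUBIC)
    for k in range(0,im.shape[1]):
        if (x0+k)%20==0: cv2.putText(o,str(x0+k),(int(k*s),10),0,.35,(0,255,255));cv2.line(o,(int((k+.5)*s),12),(int((k+.5)*s),18),(0,255,255))
    for k in range(0,im.shape[0]):
        if (y0+k)%20==0: cv2.putText(o,str(y0+k),(0,int((k+.5)*s)+4),0,.35,(0,255,255));cv2.line(o,(26,int((k+.5)*s)),(32,int((k+.5)*s)),(0,255,255))
    cv2.imwrite(n,o); print(o.shape)
g(a,242,160,3.8,'pics/sidec.png'); g(b,162,130,3.3,'pics/topc.png')
```

```text
(570, 798, 3)
(528, 792, 3)
```

View pics/sidec.png

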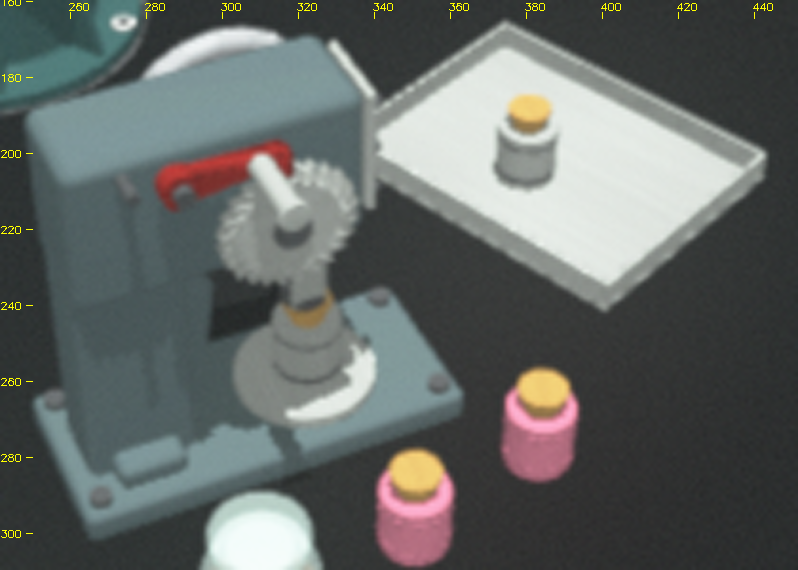

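View pics/topc.png

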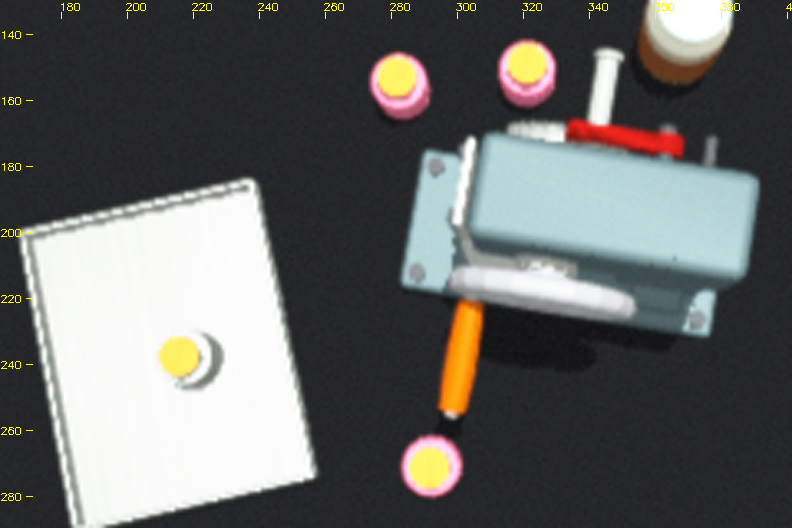

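The crop confirms it: the grey mould with the brass plunger is under the ram at side crop (308,345). The pawl pin flange is at top crop (609,55), the handle end at (450,413) and the pressed mould's cap at (179,356). Next I fit the poses.

```bash
cat > h.py <<'E'
import numpy as np
from scipy.optimize import least_squares
from scipy.spatial.transform import Rotation as R
from bench import *
def proj(c,P):
    T=np.linalg.inv(c["cam_to_world"]); p=T[:3,:3]@np.asarray(P)+T[:3,3]
    return np.array([c["cx"]+c["fx"]*p[0]/-p[2], c["cy"]+c["fy"]*p[1]/p[2]])
def ray(c,uv,z):
    M=np.array(c["cam_to_world"]); d=M[:3,:3]@[(uv[0]-c["cx"])/c["fx"],-(uv[1]-c["cy"])/c["fy"],-1]
    return M[:3,3]+d*(z-M[2,3])/d[2]
def W(p,P): # press->world, p=(x,y,yaw), P in m
    c,s=np.cos(p[2]),np.sin(p[2]); return np.array([p[0]+c*P[0]-s*P[1],p[1]+s*P[0]+c*P[1],P[2]])
def pin(t,y=88): return np.array([104-52*np.cos(t),y,284+52*np.sin(t)])/1e3
def han(w,y=-130): a=.70-w; return np.array([32+64*np.sin(a),y,228+64*np.cos(a)])/1e3
E
cat > fit.py <<'E'
from h import *
S,T=calibration("side"),calibration("top")
f=lambda o,k:(lambda a,b:np.array([o[0]+a/k-.5,o[1]+b/k-.5]))
s,t=f((242,160),3.8),f((162,130),3.3)
m=lambda *P:(lambda q:np.array(P)/1e3)
obs=[(S,s(360,97),m(-35,40,305)),(S,s(62,185),m(175,40,305)),(S,s(30,118),m(175,-40,305)),(S,s(288,222),m(32,58,228)),
(S,s(305,355),m(0,0,36)),(S,s(293,211),lambda q:pin(q[4],110)),
(T,t(487,133),m(-35,40,305)),(T,t(758,178),m(175,40,305)),(T,t(743,278),m(175,-40,305)),(T,t(470,237),m(-35,-40,305)),
(T,t(450,412),lambda q:han(q[3],-168)),(T,t(469,302),lambda q:han(q[3],-78)),(T,t(609,53),lambda q:pin(q[4],110)),(T,t(598,122),lambda q:pin(q[4],62))]
p0=ray(T,(320,195),.2)
fun=lambda q:np.concatenate([proj(c,W(q,P(q)))-uv for c,uv,P in obs]+[[(q[3]-2.8)*20,(q[4]-.1)*10]])
r=least_squares(fun,[p0[0],p0[1],-1.6,2.8,.1],loss="soft_l1",x_scale=[.01,.01,.1,.1,.1])
print(r.x); print(r.fun[:-2].reshape(-1,2).round(1))
p=r.x
for n,P in dict(pin=pin(p[4]),pivot=[.104,.088,.284],handle=han(p[3]),hend=han(0),axle=[.032,-.13,.228],mould=[0,0,.036],edge=[-.035,0,.19]).items(): print(n,W(p,P).round(4))
tc=np.array([ray(T,t(*u),.028)[:2] for u in [(20,232),(255,180),(316,476),(75,528)]]); print(tc.round(3),tc.mean(0))
e=tc[1]-tc[2]; print("tray yaw",np.arctan2(e[1],e[0]),np.linalg.norm(e),np.linalg.norm(tc[1]-tc[0]))
print("pm",ray(T,t(179,356),.074), ray(S,s(529,110),.074))
for n,u in dict(pink1=(283,155),pink2=(321,151),pink3=(292,271)).items(): print(n,ray(T,u,.07).round(3))
for n,u,z in (("brown",(371,131),.14),("cream",(421,251),.12),("wash",(446,172),.12)): print(n,ray(T,u,z).round(3))
E
python3 fit.py
```

```text
[ 0.57490371 -0.02900898 -1.73047954  2.78569434  0.15534781]
[[ 3.7 -1.6]
 [-1.3 -0.7]
 [-3.7 -2.6]
 [ 0.7  2.1]
 [-0.7  3.2]
 [ 0.   0. ]
 [-4.1 -1.7]
 [ 1.4 -1.9]
 [ 1.4  1.1]
 [-4.3 -0.3]
 [ 0.3  1. ]
 [ 0.1 -0.1]
 [-0.5  1. ]
 [-0.2 -0.7]]
pin [ 0.6534 -0.095   0.292 ]
pivot [ 0.6452 -0.1457  0.284 ]
handle [0.4503 0.0151 0.1965]
hend [ 0.4349 -0.0806  0.2769]
axle [ 0.4415 -0.0399  0.228 ]
mould [ 0.5749 -0.029   0.036 ]
edge [0.5805 0.0055 0.19  ]
[[0.579 0.43 ]
 [0.627 0.213]
 [0.357 0.152]
 [0.311 0.368]] [0.46860859 0.29085661]
tray yaw 0.22165809604671127 0.27737339509485887 0.22170743466179738
pm [0.46342937 0.26719765 0.074     ] [0.46600313 0.26685732 0.074     ]
pink1 [0.708 0.074 0.07 ]
pink2 [ 0.719 -0.039  0.07 ]
pink3 [0.367 0.046 0.07 ]
brown [ 0.759 -0.18   0.14 ]
cream [ 0.423 -0.314  0.12 ]
wash [ 0.644 -0.393  0.12 ]
```

Call:
{"name": "apply_moves", "arguments": {
  "moves": "-1 0 0 0.05 0 0 0; -1 0 0 0.1 0 0 0; -1 0 0 0.15 0 0 0; -1 0.02 -0.03 0.187 0 0 0.05; -1 0.05 -0.08 0.2 0 0 0.1; -1 0.08 -0.12 0.2 0 0 0.15; -1 0.11 -0.16 0.2 0 0 0.2; -1 0.14 -0.2 0.2 0 0 0.214"
}}

```text
time: 0.9
ee_pos: [0.3898, 0.4586, 0.4139]
tcp_rot: [0.079, 0.997, 0.0, 0.0]
wrist_force: [0.5, 0.3, 0.2]
grip_width: 0.0912
grip_force: 0.0
```

Call:
{"name": "apply_moves", "arguments": {
  "moves": "-1 0.257 -0.546 0 0 0 0; -1 0.257 -0.546 0 0 0 0; -1 0.257 -0.546 0 0 0 0; -1 0.257 -0.546 0 0 0 0; -1 0.257 -0.546 0 0 0 0; -1 0.257 -0.546 0 0 0 0; -1 0.257 -0.546 0 0 0 0; -1 0.257 -0.546 0 0 0 0"
}}

```text
time: 1.7
ee_pos: [0.5598, 0.0964, 0.4138]
tcp_rot: [0.08, 0.997, 0.0, -0.0]
wrist_force: [0.3, 0.7, -0.4]
grip_width: 0.0915
grip_force: 0.0
```

Call:
{"name": "apply_moves", "arguments": {
  "moves": "-1 0.093 -0.191 0 0 0 0; -1 0.093 -0.191 0 0 0 0; -1 0.093 -0.191 0 0 0 0; -1 0.093 -0.191 0 0 0 0; -1 0.093 -0.191 0 0 0 0; -1 0.093 -0.191 0 0 0 0"
}}

```text
time: 2.3
ee_pos: [0.6527, -0.0941, 0.413]
tcp_rot: [0.081, 0.997, 0.0, -0.001]
wrist_force: [-0.1, 0.5, -0.1]
grip_width: 0.0914
grip_force: 0.0
```

Run:
```python
from h import *
import cv2
o=observe(); im=get_image("wrist"); c=calibration("wrist"); np.savez('w1.npz',**c)
print(o['ee_pos'],o['tcp_rot'],o['q'].round(3)); print(np.array(c['cam_to_world']).round(3),c['fx'])
p=[0.57490371,-0.02900898,-1.73047954]
for P in (pin(.155),pin(.155,62),pin(.155,110),[.104,.088,.284],[-.035,.04,.305],[.032,.058,.228]): print(proj(c,W(p,P)).round(1))
cv2.imwrite('pics/w1.png',im[:,:,::-1])
```

```text
[ 0.65268589 -0.0940776   0.41303924] [ 8.09169207e-02  9.96720645e-01  3.99890504e-05 -6.37106728e-04] [-0.178  0.149  1.657 -0.     1.337 -1.587]
[[ 0.16  -0.944 -0.289  0.57 ]
 [ 0.987  0.153  0.046 -0.079]
 [ 0.    -0.292  0.956  0.585]
 [ 0.     0.     0.     1.   ]] 321.64911396808293
[315.5 194.5]
[315.4 167.4]
[315.6 216.3]
[262.7 192.2]
[416.5 145.3]
[334.4 152.5]
```

View pics/w1.png

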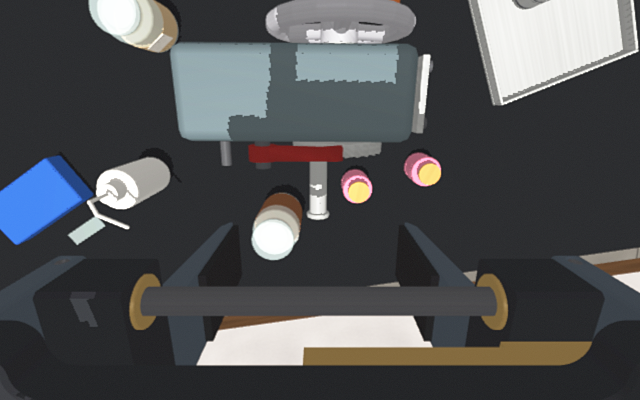

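The wrist view shows the pin shaft from (318,162) to its flange at (318,213). That is about 2 mm from the prediction, so I descend with that correction.

Call:
{"name": "apply_moves", "arguments": {
  "moves": "-1 -0.001 0.0012 -0.05 0 0 0; -1 -0.001 0.0012 -0.1 0 0 0; -1 -0.001 0.0012 -0.135 0 0 0; -1 -0.001 0.0012 -0.143 0 0 0; -1 -0.001 0.0012 -0.143 0 0 0"
}}

```text
time: 2.85
ee_pos: [0.651, -0.0902, 0.2708]
tcp_rot: [0.079, 0.997, 0.0, -0.001]
wrist_force: [0.2, 0.1, 0.3]
grip_width: 0.0913
grip_force: 0.0
```

Call:
{"name": "apply_moves", "arguments": {
  "moves": "1 0 0 0 0 0 0; 1 0 0 0 0 0 0; 1 0 0 0 0 0 0; 1 0 0 0 0 0 0; 1 0 0 0 0 0 0; 1 0 0 0 0 0 0; 1 0 0 0 0 0 0; 1 0 0 0 0 0 0"
}}

```text
time: 3.65
ee_pos: [0.6514, -0.0914, 0.2709]
tcp_rot: [0.08, 0.997, 0.0, -0.0]
wrist_force: [-0.5, -0.8, 0.1]
grip_width: 0.03
grip_force: 0.0
```

Call:
{"name": "apply_moves", "arguments": {
  "moves": "1 0 0 0 0 0 0; 1 0 0 0 0 0 0; 1 0 0 0 0 0 0; 1 0 0 0 0 0 0"
}}

```text
time: 4.05
ee_pos: [0.6509, -0.0939, 0.2708]
tcp_rot: [0.08, 0.997, -0.002, -0.0]
wrist_force: [-2.6, -20.4, -0.2]
grip_width: 0.0155
grip_force: 30.0
```

Run:
```python
from h import *
p=[0.5749,-0.0290,-1.7305]
# arc deltas from t0=.155
for t0 in (.1,.155):
  a=W(p,pin(t0))
  for t in (.155,.4,.65,.9,1.15,1.4,1.6,1.8,1.95,2.1,2.4): print(t,(W(p,pin(t))-a).round(3))
```

```text
0.155 [-0.    -0.     0.003]
0.4 [-0.001 -0.004  0.015]
0.65 [-0.002 -0.01   0.026]
0.9 [-0.003 -0.019  0.036]
1.15 [-0.005 -0.03   0.042]
1.4 [-0.007 -0.042  0.046]
1.6 [-0.008 -0.053  0.047]
1.8 [-0.01  -0.063  0.045]
1.95 [-0.011 -0.07   0.043]
2.1 [-0.012 -0.077  0.04 ]
2.4 [-0.014 -0.089  0.03 ]
0.155 [0. 0. 0.]
0.4 [-0.001 -0.003  0.012]
0.65 [-0.002 -0.01   0.023]
0.9 [-0.003 -0.019  0.033]
1.15 [-0.005 -0.03   0.039]
1.4 [-0.007 -0.042  0.043]
1.6 [-0.008 -0.052  0.044]
1.8 [-0.01  -0.062  0.043]
1.95 [-0.011 -0.07   0.04 ]
2.1 [-0.012 -0.077  0.037]
2.4 [-0.014 -0.089  0.027]
```

Call:
{"name": "apply_moves", "arguments": {
  "moves": "1 0 -0.002 0.002 0 0 0; 1 -0.001 -0.005 0.013 0 0 0; 1 -0.002 -0.012 0.024 0 0 0; 1 -0.003 -0.021 0.034 0 0 0; 1 -0.003 -0.021 0.034 0 0 0"
}}

```text
time: 4.55
ee_pos: [0.6491, -0.1094, 0.3083]
tcp_rot: [0.08, 0.997, 0.003, 0.001]
wrist_force: [-7.7, 30.6, 24.3]
grip_width: 0.0153
grip_force: 29.9
```

Call:
{"name": "apply_moves", "arguments": {
  "moves": "1 0 0.002 0.005 0 0 0; 1 -0.001 -0.008 0.012 0 0 0; 1 -0.0035 -0.02 0.0165 0 0 0; 1 -0.0035 -0.02 0.0165 0 0 0"
}}

```text
time: 4.95
ee_pos: [0.6455, -0.1323, 0.324]
tcp_rot: [0.08, 0.997, 0.001, 0.001]
wrist_force: [-5.3, 10.0, 17.9]
grip_width: 0.0157
grip_force: 30.0
```

Call:
{"name": "apply_moves", "arguments": {
  "moves": "1 -0.002 -0.012 0.003 0 0 0; 1 -0.004 -0.025 0.001 0 0 0; 1 -0.005 -0.032 -0.001 0 0 0; 1 -0.006 -0.037 -0.003 0 0 0; 1 -0.007 -0.043 -0.006 0 0 0; 1 -0.007 -0.043 -0.006 0 0 0"
}}

```text
time: 5.55
ee_pos: [0.6382, -0.1758, 0.316]
tcp_rot: [0.08, 0.997, 0.0, 0.0]
wrist_force: [0.1, 1.4, 4.5]
grip_width: 0.0154
grip_force: 30.0
```

Call:
{"name": "apply_moves", "arguments": {
  "moves": "1 -0.001 -0.005 -0.005 0 0 0; 1 -0.001 -0.006 -0.007 0 0 0; 1 -0.001 -0.006 -0.007 0 0 0; -1 -0.001 -0.006 -0.007 0 0 0; -1 -0.001 -0.006 -0.007 0 0 0; -1 -0.001 -0.006 -0.007 0 0 0; -1 -0.001 -0.006 -0.007 0 0 0"
}}

```text
time: 6.25
ee_pos: [0.6369, -0.1813, 0.3083]
tcp_rot: [0.08, 0.997, 0.0, -0.0]
wrist_force: [1.0, -0.3, 0.3]
grip_width: 0.0446
grip_force: 0.0
```

Call:
{"name": "apply_moves", "arguments": {
  "moves": "-1 0 0 0.04 0 0 0; -1 0 0 0.08 0 0 0; -1 0 0 0.12 0 0 0; -1 -0.03 0.03 0.13 0 0 0; -1 -0.06 0.065 0.13 0 0 0; -1 -0.095 0.1 0.13 0 0 0; -1 -0.13 0.135 0.13 0 0 0; -1 -0.16 0.17 0.13 0 0 0"
}}

```text
time: 7.05
ee_pos: [0.4752, -0.0103, 0.4383]
tcp_rot: [0.08, 0.997, 0.0, 0.0]
wrist_force: [0.9, 1.0, 0.2]
grip_width: 0.0912
grip_force: 0.0
```

Call:
{"name": "apply_moves", "arguments": {
  "moves": "-1 -0.026 0.026 0 0 0 0; -1 -0.026 0.026 0 0 0 0; -1 -0.026 0.026 0 0 0 0"
}}

```text
time: 7.35
ee_pos: [0.4509, 0.0149, 0.4388]
tcp_rot: [0.079, 0.997, -0.0, 0.001]
wrist_force: [1.5, -0.5, 0.1]
grip_width: 0.0915
grip_force: 0.0
```

Run:
```python
from h import *
import cv2
o=observe(); im=get_image("wrist"); c=calibration("wrist")
print(o['ee_pos'],o['q'].round(3))
p=[0.57490371,-0.02900898,-1.73047954]
for P in (han(2.786),han(2.786,-168),han(2.786,-78),[-.035,-.04,.305],[0,0,.298],pin(2.4),pin(2.4,109)): print(proj(c,W(p,P)).round(1))
s=get_image("side")[150:320,235:395]; s=cv2.resize(s,None,fx=2,fy=2)
v=np.hstack([im[:340,80:520],np.zeros_like(im[:340,:1])]); v=np.hstack([v,s]); print(v.shape)
cv2.imwrite('pics/w2.png',v[:,:,::-1])
```

```text
[0.45087687 0.01494544 0.43881613] [-0.018 -0.253  1.995 -0.     1.398 -1.431]
[318.1 166.5]
[318.2 137. ]
[318.1 204.4]
[328.7 269.9]
[296.9 298.5]
[172.2 376.2]
[174.6 390.6]
(340, 761, 3)
```

View pics/w2.png

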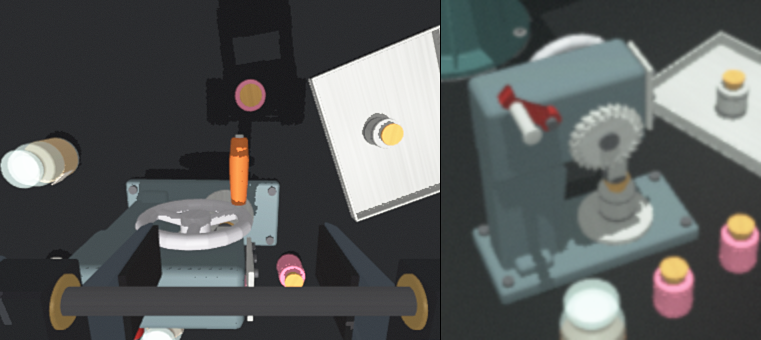

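The side view shows the pawl resting over to the rear, and the handle is within 1 px of its prediction. Descending on the handle.

Call:
{"name": "apply_moves", "arguments": {
  "moves": "-1 0 0 -0.05 0 0 0; -1 0 0 -0.1 0 0 0; -1 0 0 -0.15 0 0 0; -1 0 0 -0.2 0 0 0; -1 0 0 -0.24 0 0 0; -1 0 0 -0.261 0 0 0; 1 0 0 -0.261 0 0 0; 1 0 0 -0.261 0 0 0"
}}

```text
time: 8.25
ee_pos: [0.4516, 0.0141, 0.1777]
tcp_rot: [0.08, 0.997, -0.0, -0.0]
wrist_force: [0.9, 0.5, 0.1]
grip_width: 0.078
grip_force: 0.0
```

Call:
{"name": "apply_moves", "arguments": {
  "moves": "1 0 0 0 0 0 0; 1 0 0 0 0 0 0; 1 0 0 0 0 0 0; 1 0 0 0 0 0 0; 1 0 0 0 0 0 0; 1 0 0 0 0 0 0; 1 0 0 0 0 0 0; 1 0 0 0 0 0 0"
}}

```text
time: 9.05
ee_pos: [0.4509, 0.0148, 0.1773]
tcp_rot: [0.08, 0.997, 0.0, -0.0]
wrist_force: [0.6, 3.4, -2.9]
grip_width: 0.0234
grip_force: 30.0
```

Run:
```python
from h import *
p=[0.5749,-0.0290,-1.7305]
a=W(p,han(2.786))
for w in np.arange(2.786,-.1,-.2): print(round(w,3),(W(p,han(w))-a).round(4))
print(0,(W(p,han(0))-a).round(4))
```

```text
2.786 [0. 0. 0.]
2.586 [0.0008 0.0051 0.0117]
2.386 [0.0013 0.0078 0.0242]
2.186 [0.0013 0.008  0.037 ]
1.986 [0.0009 0.0057 0.0495]
1.786 [0.0001 0.0009 0.0614]
1.586 [-0.001 -0.006  0.072]
1.386 [-0.0024 -0.015   0.0811]
1.186 [-0.0041 -0.0255  0.0881]
0.986 [-0.006  -0.0372  0.0929]
0.786 [-0.008  -0.0496  0.0953]
0.586 [-0.01   -0.0622  0.0951]
0.386 [-0.012  -0.0745  0.0924]
0.186 [-0.0139 -0.086   0.0873]
-0.014 [-0.0155 -0.0964  0.0799]
0 [-0.0154 -0.0957  0.0805]
```

Call:
{"name": "apply_moves", "arguments": {
  "moves": "1 0.001 0.005 0.012 0 0 0; 1 0.001 0.008 0.024 0 0 0; 1 0.001 0.008 0.037 0 0 0; 1 0.001 0.006 0.0495 0 0 0; 1 0 0.001 0.0615 0 0 0; 1 0 0.001 0.0615 0 0 0"
}}

```text
time: 9.65
ee_pos: [0.4515, 0.0174, 0.241]
tcp_rot: [0.08, 0.997, 0.002, 0.001]
wrist_force: [-5.3, 27.9, 14.7]
grip_width: 0.0232
grip_force: 30.0
```

Call:
{"name": "apply_moves", "arguments": {
  "moves": "1 0 0.002 0.002 0 0 0; 1 -0.001 -0.005 0.0125 0 0 0; 1 -0.0025 -0.014 0.0215 0 0 0; 1 -0.004 -0.0245 0.0285 0 0 0; 1 -0.006 -0.036 0.0335 0 0 0; 1 -0.006 -0.036 0.0335 0 0 0"
}}

```text
time: 10.25
ee_pos: [0.4449, -0.021, 0.2732]
tcp_rot: [0.08, 0.997, -0.0, 0.0]
wrist_force: [-5.4, 2.3, 11.9]
grip_width: 0.0234
grip_force: 30.0
```

Call:
{"name": "apply_moves", "arguments": {
  "moves": "1 -0.002 -0.0125 0.0035 0 0 0; 1 -0.004 -0.025 0.003 0 0 0; 1 -0.006 -0.0375 0.0005 0 0 0; 1 -0.008 -0.049 -0.0045 0 0 0; 1 -0.008 -0.049 -0.0045 0 0 0"
}}

```text
time: 10.75
ee_pos: [0.4365, -0.0699, 0.2672]
tcp_rot: [0.08, 0.997, -0.0, -0.001]
wrist_force: [-0.8, -0.9, -2.6]
grip_width: 0.0235
grip_force: 30.0
```

Call:
{"name": "apply_moves", "arguments": {
  "moves": "1 -0.0008 -0.005 -0.0034 0 0 0; 1 -0.0014 -0.009 -0.0063 0 0 0; 1 -0.0014 -0.009 -0.0063 0 0 0"
}}

```text
time: 11.05
ee_pos: [0.4351, -0.0782, 0.2613]
tcp_rot: [0.08, 0.997, -0.0, -0.001]
wrist_force: [-3.4, -2.4, -0.5]
grip_width: 0.0235
grip_force: 30.0
```

Call:
{"name": "apply_moves", "arguments": {
  "moves": "1 -0.0004 -0.0022 -0.0019 0 0 0; 1 -0.0004 -0.0022 -0.0019 0 0 0; 1 -0.0004 -0.0022 -0.0019 0 0 0"
}}

```text
time: 11.35
ee_pos: [0.4351, -0.079, 0.2604]
tcp_rot: [0.08, 0.997, 0.001, -0.0]
wrist_force: [-8.9, 15.6, 14.4]
grip_width: 0.0234
grip_force: 30.0
```

Call:
{"name": "apply_moves", "arguments": {
  "moves": "-1 0 0 0 0 0 0; -1 0 0 0 0 0 0; -1 0 0 0 0 0 0; -1 0 0 0 0 0 0; -1 0 0.002 0.03 0 0 0; -1 0 0.002 0.08 0 0 0; -1 0 0.002 0.13 0 0 0; -1 0 0.002 0.17 0 0 0"
}}

```text
time: 12.15
ee_pos: [0.4352, -0.0786, 0.4327]
tcp_rot: [0.08, 0.997, -0.0, 0.001]
wrist_force: [0.2, -0.2, -0.1]
grip_width: 0.0849
grip_force: 0.0
```

Call:
{"name": "apply_moves", "arguments": {
  "moves": "-1 0.04 0.05 0.01 0 0 -0.15; -1 0.07 0.09 0.01 0 0 -0.3; -1 0.1 0.13 0.01 0 0 -0.45; -1 0.13 0.17 0.01 0 0 -0.6; -1 0.165 0.22 0.01 0 0 -0.75; -1 0.165 0.22 0.01 0 0 -0.9; -1 0.165 0.22 0.01 0 0 -1.05; -1 0.165 0.22 0.01 0 0 -1.2"
}}

```text
time: 12.95
ee_pos: [0.6006, 0.1425, 0.439]
tcp_rot: [0.616, 0.787, -0.0, -0.0]
wrist_force: [-0.3, -0.4, -0.5]
grip_width: 0.0915
grip_force: 0.0
```

```bash
cat > rel.py <<'E'
from h import *
import sys
# target: press x of grasp pt, z of grasp pt, back-off, tilt -> shift & turn from measured pose
def tgt(p,gx,gy,gz,back,tilt):
    px=np.array([np.cos(p[2]),np.sin(p[2]),0]); py=np.array([-px[1],px[0],0])
    tz=np.sin(tilt)*px-np.cos(tilt)*np.array([0,0,1]); ty=py; tx=np.cross(ty,tz)
    return W(p,[gx,gy,gz])+(hz-back)*tz, R.from_matrix(np.c_[tx,ty,tz])
hz=.0188
P=[0.5749,-0.0290,-1.7305]
def rel(pos,rot):
    o=observe(); d=pos-o['ee_pos']; r=(rot*R.from_quat(o['tcp_rot']).inv()).as_rotvec()
    print('q',o['q'].round(2),'ee',o['ee_pos'].round(4),'shift',d.round(4),'turn',r.round(4))
E
python3 - <<'E'
from rel import *
rel(*tgt(P,-.002,0,.067,.15,0)); rel(*tgt(P,-.002,0,.067,.15,.70))
E
```

```text
q [ 0.2   0.06  1.71 -0.    1.37 -0.05] ee [0.6006 0.1425 0.439 ] shift [-0.0254 -0.1695 -0.2408] turn [ 2.000e-04 -1.100e-03 -4.021e-01]
q [ 0.2   0.06  1.71 -0.    1.37 -0.05] ee [0.6006 0.1425 0.439 ] shift [-0.012  -0.0861 -0.2716] turn [-0.7038 -0.0302 -0.3851]
```

Call:
{"name": "apply_moves", "arguments": {
  "moves": "-1 0 0.002 -0.02 -0.1 -0.004 -0.055; -1 0 0.003 -0.04 -0.2 -0.009 -0.11; -1 0 0.005 -0.06 -0.3 -0.013 -0.164; -1 0.001 0.007 -0.08 -0.4 -0.017 -0.22; -1 0.002 0.009 -0.1 -0.5 -0.021 -0.274; -1 0.003 0.009 -0.13 -0.6 -0.026 -0.33; -1 0.003 0.009 -0.157 -0.704 -0.03 -0.385; -1 0.003 0.009 -0.157 -0.704 -0.03 -0.385"
}}

```text
time: 13.75
ee_pos: [0.6015, 0.1507, 0.2773]
tcp_rot: [0.712, 0.611, -0.266, 0.222]
wrist_force: [-0.3, -0.2, -0.6]
grip_width: 0.091
grip_force: 0.0
```

Run:
```python
from rel import *
import cv2
rel(*tgt(P,-.002,0,.067,.15,.70)); rel(*tgt(P,-.002,0,.067,0,.70))
im=get_image("wrist"); c=calibration("wrist"); np.savez('w3.npz',**c)
for Q in ([0,0,.106],[0,0,.088],[0,0,.036],[0,.025,.05],[0,-.025,.05],[0,0,.152],[-.035,0,.19],[0,.052,.036],[0,-.052,.036]): print(Q,proj(c,W(P,Q)).round(1))
s=get_image("side")[150:320,235:395]; s=cv2.resize(s,None,fx=1.8,fy=1.8)
z=cv2.resize(im[60:300,180:460],None,fx=1.8,fy=1.8); v=np.zeros((432,504+288,3),np.uint8); v[:,:504]=z; v[:306,504:]=s
cv2.imwrite('pics/w3.png',v[:,:,::-1])
```

```text
q [ 0.44  0.39  1.72 -0.56  1.5   0.77] ee [0.6015 0.1507 0.2773] shift [-0.0128 -0.0943 -0.11  ] turn [ 0.0049 -0.0099 -0.0048]
q [ 0.44  0.39  1.72 -0.56  1.5   0.77] ee [0.6015 0.1507 0.2773] shift [-0.0282 -0.1897 -0.2247] turn [ 0.0049 -0.0099 -0.0048]
[0, 0, 0.106] [319.  185.3]
[0, 0, 0.088] [319.1 174.7]
[0, 0, 0.036] [319.3 146.5]
[0, 0.025, 0.05] [336.5 153.9]
[0, -0.025, 0.05] [302.  153.5]
[0, 0, 0.152] [318.8 214.8]
[-0.035, 0, 0.19] [318.8 228.5]
[0, 0.052, 0.036] [354.6 146.8]
[0, -0.052, 0.036] [284.  146.1]
```

View pics/w3.png

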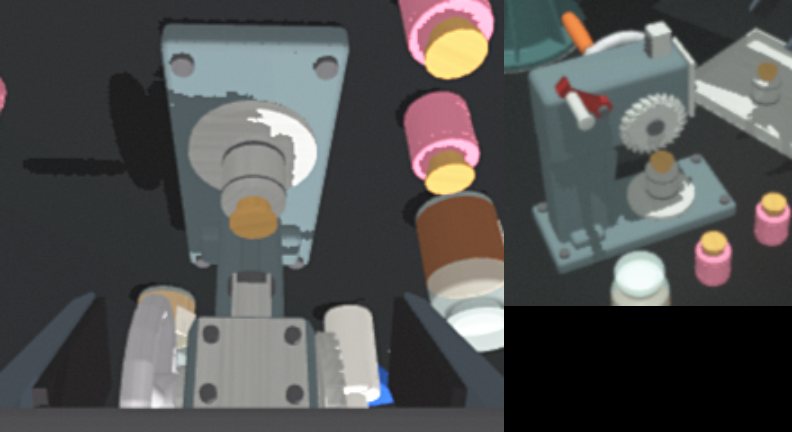

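The ram is up and the pawl still rests over. The mould's cap is at crop (253,215), within about 2 mm of the prediction, and the approach line is clear. Going in along the tool axis.

Call:
{"name": "apply_moves", "arguments": {
  "moves": "-1 -0.004 -0.03 -0.036 0.005 -0.01 -0.005; -1 -0.008 -0.06 -0.071 0.005 -0.01 -0.005; -1 -0.012 -0.09 -0.107 0.005 -0.01 -0.005; -1 -0.016 -0.12 -0.142 0.005 -0.01 -0.005; -1 -0.02 -0.145 -0.172 0.005 -0.01 -0.005; -1 -0.023 -0.165 -0.195 0.005 -0.01 -0.005; -1 -0.025 -0.178 -0.211 0.005 -0.01 -0.005; -1 -0.026 -0.187 -0.222 0.005 -0.01 -0.005"
}}

```text
time: 14.65
ee_pos: [0.5783, -0.0377, 0.0619]
tcp_rot: [0.718, 0.608, -0.255, 0.223]
wrist_force: [0.0, 0.2, 0.1]
grip_width: 0.0911
grip_force: 0.0
```

Call:
{"name": "apply_moves", "arguments": {
  "moves": "1 0 0 0 0 0 0; 1 0 0 0 0 0 0; 1 0 0 0 0 0 0; 1 0 0 0 0 0 0; 1 0 0 0 0 0 0; 1 0 0 0 0 0 0; 1 0 0 0 0 0 0; 1 0 0 0 0 0 0"
}}

```text
time: 15.45
ee_pos: [0.5764, -0.0364, 0.0611]
tcp_rot: [0.717, 0.609, -0.258, 0.222]
wrist_force: [-5.4, 3.1, 7.3]
grip_width: 0.0498
grip_force: 30.0
```

Run:
```python
from rel import *
rel(*tgt(P,-.004,0,.068,0,.70))
o=observe(); print(o['wrist_force'],o['grip_width'],o['grip_force'])
# tray plan
tc=np.array([.4686,.2909]); pm=np.array([.4645,.267]); yw=.2217
ux=np.array([np.cos(yw),np.sin(yw)]); uy=np.array([-ux[1],ux[0]])
d=pm-tc; print('pm tray',d@ux,d@uy)
for Q in (pm+.062*uy,pm+.062*uy+.02*ux): print(Q,'tray',(Q-tc)@ux,(Q-tc)@uy)
```

```text
q [ 0.18  0.57  1.95 -0.77  1.05  0.89] ee [ 0.5764 -0.0364  0.0611] shift [-0.0028 -0.0006 -0.0075] turn [-0.0045  0.0061  0.0013]
[-5.43605114  3.0976484   7.28808208] 0.049770384470892756 30.018619894981384
pm tray -0.009254983850045516 -0.0224135065069122
[0.45086692 0.32748255] tray -0.009254983850045514 0.039586493493087786
[0.47037742 0.33188032] tray 0.010745016149954486 0.03958649349308778
```

Call:
{"name": "apply_moves", "arguments": {
  "moves": "1 0 0.002 0.003 0 0 0; 1 0.001 0.006 0.007 0 0 0; 1 0.002 0.014 0.016 0 0 0; 1 0.004 0.028 0.03 0 0 0; 1 0.007 0.046 0.05 0 0 0; 1 0.011 0.068 0.072 0 0 0; 1 0.013 0.088 0.093 0 0 0; 1 0.013 0.1 0.1 0 0 0"
}}

```text
time: 16.25
ee_pos: [0.5916, 0.0661, 0.1637]
tcp_rot: [0.717, 0.609, -0.255, 0.223]
wrist_force: [1.4, 1.0, -6.5]
grip_width: 0.0497
grip_force: 30.0
```

Call:
{"name": "apply_moves", "arguments": {
  "moves": "1 -0.01 0.02 0 0 0 0; 1 -0.03 0.055 0 0 0 0; 1 -0.05 0.095 0 0 0 0; 1 -0.075 0.135 0 0 0 0; 1 -0.1 0.18 0 0 0 0; 1 -0.12 0.22 0 0 0 0; 1 -0.136 0.247 0 0 0 0; 1 -0.144 0.261 0 0 0 0"
}}

```text
time: 17.05
ee_pos: [0.4446, 0.3268, 0.1606]
tcp_rot: [0.716, 0.61, -0.256, 0.223]
wrist_force: [0.4, -0.2, -6.2]
grip_width: 0.0495
grip_force: 30.0
```

Call:
{"name": "apply_moves", "arguments": {
  "moves": "1 0 0 -0.01 0 0 0; 1 0 0 -0.03 0 0 0; 1 0 0 -0.05 0 0 0; 1 0 0 -0.065 0 0 0; 1 0 0 -0.078 0 0 0; 1 0 0 -0.084 0 0 0; 1 0 0 -0.084 0 0 0; 1 0 0 -0.084 0 0 0"
}}

```text
time: 17.85
ee_pos: [0.4465, 0.3245, 0.077]
tcp_rot: [0.717, 0.609, -0.257, 0.223]
wrist_force: [-0.0, -0.3, -6.3]
grip_width: 0.0499
grip_force: 30.0
```

Run:
```python
from rel import *
import cv2
o=observe(); print(o['ee_pos'],o['tcp_rot'],o['wrist_force'],o['q'].round(2))
e=R.from_quat(o['tcp_rot']).as_matrix(); r0=R.from_quat([.717,.609,-.258,.222]); print((R.from_quat(o['tcp_rot'])*r0.inv()).as_rotvec().round(4))
S=calibration("side"); T=calibration("top"); print(proj(S,[.449,.335,.12]),proj(T,[.449,.335,.12]))
a=get_image("side")[140:260,310:470]; b=get_image("top")[160:310,140:300]
v=np.zeros((450,800,3),np.uint8); v[:300,:400]=cv2.resize(a,(400,300)); v[:375,400:]=cv2.resize(b,(400,375))
cv2.imwrite('pics/t1.png',v[:,:,::-1])
```

```text
[0.44646514 0.32454623 0.07703221] [ 0.71697153  0.60869987 -0.25659099  0.22270463] [-0.02547011 -0.26643234 -6.31059553] [ 0.77  0.62  1.81 -0.41  1.32  1.16]
[ 0.0005 -0.003   0.0006]
[395.27031245 166.55054195] [187.01627709 242.16943487]
```

View pics/t1.png

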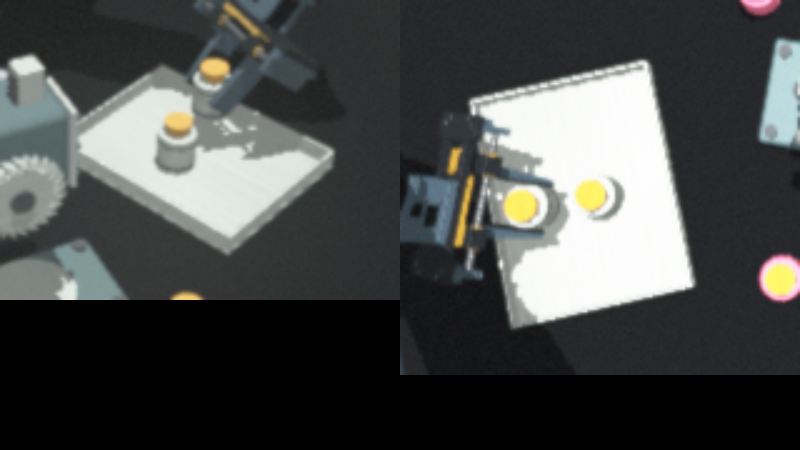

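Call:
{"name": "apply_moves", "arguments": {
  "moves": "1 0 0.002 -0.015 0 0.003 0; 1 0 0.002 -0.028 0 0.003 0; 1 0 0.002 -0.036 0 0.003 0; 1 0 0.002 -0.041 0 0.003 0; 1 0 0.002 -0.043 0 0.003 0; 1 0 0.002 -0.043 0 0.003 0"
}}

```text
time: 18.55
ee_pos: [0.4461, 0.3264, 0.0335]
tcp_rot: [0.716, 0.609, -0.258, 0.222]
wrist_force: [0.5, 0.1, -6.3]
grip_width: 0.0494
grip_force: 30.0
```

Call:
{"name": "apply_moves", "arguments": {
  "moves": "1 0 0 -0.001 0 0 0; 1 0 0 -0.002 0 0 0; 1 0 0 -0.002 0 0 0"
}}

```text
time: 18.85
ee_pos: [0.4462, 0.3265, 0.0319]
tcp_rot: [0.717, 0.609, -0.258, 0.222]
wrist_force: [-0.1, 0.6, -6.6]
grip_width: 0.0496
grip_force: 30.0
```

Call:
{"name": "apply_moves", "arguments": {
  "moves": "1 0 0 -0.001 0 0 0; 1 0 0 -0.0015 0 0 0; 1 0 0 -0.0015 0 0 0"
}}

```text
time: 19.15
ee_pos: [0.4462, 0.3264, 0.0302]
tcp_rot: [0.716, 0.609, -0.258, 0.222]
wrist_force: [-0.8, -0.1, -6.2]
grip_width: 0.0499
grip_force: 30.0
```

Call:
{"name": "apply_moves", "arguments": {
  "moves": "1 0 0 -0.0007 0 0 0; 1 0 0 -0.0007 0 0 0"
}}

```text
time: 19.35
ee_pos: [0.4461, 0.3264, 0.0294]
tcp_rot: [0.716, 0.609, -0.258, 0.222]
wrist_force: [-0.2, 0.2, -6.3]
grip_width: 0.0494
grip_force: 30.0
```

Call:
{"name": "apply_moves", "arguments": {
  "moves": "1 0 0 -0.0007 0 0 0; 1 0 0 -0.0007 0 0 0"
}}

```text
time: 19.55
ee_pos: [0.4462, 0.3265, 0.0291]
tcp_rot: [0.716, 0.609, -0.258, 0.222]
wrist_force: [-1.2, 0.0, -0.4]
grip_width: 0.0501
grip_force: 30.0
```

Call:
{"name": "apply_moves", "arguments": {
  "moves": "1 0 0 -0.0007 0 0 0; 1 0 0 -0.0007 0 0 0"
}}

```text
time: 19.75
ee_pos: [0.4462, 0.3264, 0.0291]
tcp_rot: [0.716, 0.609, -0.258, 0.222]
wrist_force: [-3.3, -0.5, 8.9]
grip_width: 0.0493
grip_force: 30.0
```

Call:
{"name": "apply_moves", "arguments": {
  "moves": "1 0 0 0.0005 0 0 0; -1 0 0 0.0005 0 0 0; -1 0 0 0.0005 0 0 0; -1 0 0 0.0005 0 0 0; -1 0 0 0.0005 0 0 0; -1 0 0 0.0005 0 0 0; -1 0 0 0.0005 0 0 0; -1 0 0 0.0005 0 0 0"
}}

```text
time: 20.55
ee_pos: [0.4462, 0.3264, 0.0286]
tcp_rot: [0.716, 0.609, -0.258, 0.222]
wrist_force: [0.1, -0.2, 0.0]
grip_width: 0.0907
grip_force: 0.0
```

Call:
{"name": "apply_moves", "arguments": {
  "moves": "-1 0.001 0.008 0.009 0 0 0; -1 0.004 0.025 0.03 0 0 0; -1 0.008 0.05 0.06 0 0 0; -1 0.012 0.08 0.095 0 0 0; -1 0.017 0.11 0.13 0 0 0; -1 0.021 0.135 0.165 0 0 0; -1 0.026 0.16 0.195 0 0 0; -1 0.026 0.16 0.195 0 0 0"
}}

```text
time: 21.35
ee_pos: [0.4735, 0.4907, 0.2288]
tcp_rot: [0.717, 0.61, -0.254, 0.221]
wrist_force: [-0.2, -0.3, -0.3]
grip_width: 0.0914
grip_force: 0.0
```

Run:
```python
from rel import *
import cv2
print(observe()['ee_pos'])
a=get_image("side")[140:320,235:455]; b=get_image("top")[130:290,150:410]
v=np.zeros((360,800,3),np.uint8); v[:328,:400]=cv2.resize(a,(400,328)); v[:246,400:]=cv2.resize(b,(400,246))
cv2.imwrite('pics/f1.png',v[:,:,::-1])
```

```text
[0.4734598  0.49069404 0.22880331]
```

View pics/f1.png

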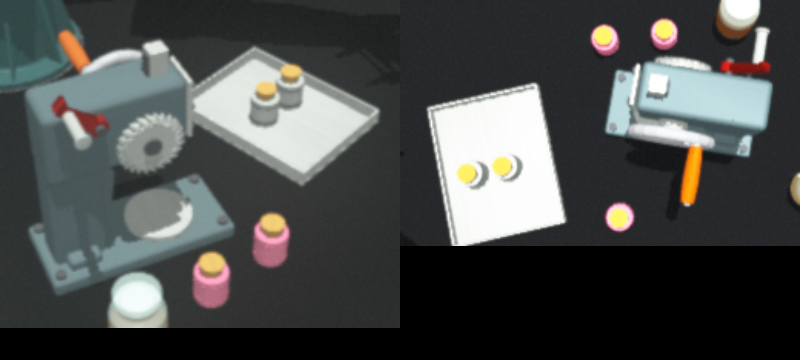

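The final view shows both moulds upright in the tray, at (265,103) and (290,87). The pawl is on its rest, the ram is up and the bystanders have not moved. Handing in.

```bash
python3 -c "from bench import *; print(close_job())"
```

```text
the job is handed in; nothing more can be done
None
```

I handed the job in at about 21 s: the pawl is thrown over on its rest, the handwheel is wound back to the top stop (ram up), and the steel mould stands upright in the tray beside the other one; in the last pictures nothing else looked moved.

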